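# Show the apprentice the loose wheel nut and its stud

### The arm

A 6-joint arm with a two-finger parallel gripper is mounted at the origin on the work surface. World frame = base frame: x ahead of the robot, y to its left, z up, the work surface at z = 0. Lengths are in mm, angles in rad, forces in N, time in s.
With the tool pointing down it reaches from about 275 to 1000 mm from the base axis. Payload 8.4 kg.
Tool frame: the origin (TCP) lies on the centre line of the jaws, within the pads' length; the fingertips stand 19 mm ahead of it and the grasp point (between the pads) is the TCP; y points along the fingers, x is the direction in which the jaws open and shut, and the axes are right-handed (so a half turn about y gives the same grasp; the last joint's range is limited). The gripper opens to 85 mm and grips with 20 to 120 N. Pads are 22 mm wide; open, the fingers measure 114 mm over their backs; the gripper's body (76 mm by 85 mm) begins 54 mm behind the grasp point. The pads swing forward as they close: fully open they stand 13 mm farther back than shut.
Start: joints at [-1.332, 0.353, 1.633, -0, 1.155, -0.002], TCP at [149.048, -606.97, 250.281] pointing down, gripper open.
Joint ranges: [-2.63, 2.63], [-0.92, 2.1], [0.06, 2.66], [-1.3, 4.44], [0, 2.69], [-3.02, 3.02]. Speed limits (rad/s): [2.22, 2.22, 2.79, 3.14, 3.14, 3.14].

### API

Orientations are given as [roll, pitch, yaw] about the fixed x, y, z axes, in that order (R = Rz(yaw) Ry(pitch) Rx(roll)).
In Python, from plant import bot gives the robot as it stands. The module is installed in compiled form; this text tells all that it offers.
- The arm moves only by the tool step_arm, never from a script. Its argument "rows" is one flat list of numbers, 5 for each row, row after row: the shift along the tool's x, y, z in m, then the turn about the tool's y in degrees, then the closure in counts, from 0 (fully open) to 255 (shut). A call has 1 to 20 rows; each row is the pose to reach, as a shift and turn from the pose commanded when the call began, along the tool's axes at that moment; what a row does not reach only later rows make up. A row lasts 1/10 s, in which the tool goes at most 50 mm and 8.59 degrees, less where a joint would pass 70% of its speed; a pose out of reach is approached as far as the arm can. A call with a gripper value outside its range is refused whole. The fingers move at their own pace and stop on an object; "grip_force" is the grip in N (left out, the last holds). Time passes only in rows, so rows that repeat a pose let the fingers close. It gives the time, the measured TCP pose, the force and the opening at its end, in the units of the state.
- bot.sense(): the state, without advancing time (a new reading comes with each control period).
- bot.snapshot(name): name is "scene" or "top" or "wrist"; returns the picture (384x512x3 uint8, red, green, blue); there is no depth.
- bot.camera_params(name): a dict with "fx", "fy", "cx", "cy" (pixels), "R" (3x3) and "t" (3): a world point X has camera coordinates R X + t. Camera axes: x right, y down, z forward; pixel columns grow to the right and rows downward; lengths in mm; the calibration is good to about 2 mm. The wrist camera is an equidistant fisheye: a pixel r from the principal point sees the ray r / f radians off the axis. A picture is of the moment at which its call begins: read the wrist's pose just before it. camera_params takes no time and is no camera call; for the wrist camera it gives the pose at the moment of the call.
- bot.hand_in(): hands the job in, once; it reports no verdict.
The state is a dict: "time_s": time; "qpos": joint angles; "joint_velocities": joint speeds; "joint_torque": joint torques, N m; "position": TCP position; "eef_rot": TCP orientation; "wrist_force": force on the tool from outside, world axes, zero at the start; "ft_torque": the same for the moment, N m; "grip_width": opening from 0.0 (shut) to 1.0 (fully open).
Only numpy, scipy, OpenCV 4.12 (cv2) and the standard library are available. Lean on these libraries where they do the work, as an engineer would, in place of code of your own. Each camera call takes 0.05 s, during which the arm holds its last target. There are 200 camera calls.

### The job

Show the apprentice which nut is still to be fitted and where it goes: point at the loose wheel nut on the blue mat, staying there for two seconds, then point at the one wheel stud on the brake disc that has no nut, stay there for two seconds and finish still pointing at it. To point, bring the fingertips straight above the thing to about two or three centimetres over its top. Do not come that close over any other part, and do not touch or pick up any of them: the nut, the disc and the other parts all stay exactly as they lie.

Things in the scene. Friction and masses are not known exactly. Their poses are not given: they have to be found in the camera images.
- wheel_nut_top (a point): Top centre of the loose wheel nut: the point to be shown first. The nut is bright steel, domed, with a 19 mm hexagon on a round 25 mm flange, 34 mm tall, and stands upright on its flange on the mat, so its top is 37 mm above the bench. It looks the same as the four nuts on the disc. z of this point is up.
- bare_stud (a point): Tip centre of the one wheel stud without a nut: the point to be shown second. A brass-coloured threaded stud, 12 mm thick, standing 30 mm proud of the grey top face of the brake disc, tip 115 mm above the bench. z of this point is up.
- wheel_nut: The loose wheel nut itself; origin at the centre of its underside, z up its axis. 60 g or so, not fixed.
- disc: Wheel hub and brake disc, fixed on the bench, studs up; origin on its axis at bench level, z up, x towards the bare stud; left or right, turned any way. Friction ring 260 mm across, top at 62 mm; grey centre 150 mm across, top at 85 mm; dust cap in the middle, top at 109 mm. Five studs evenly on a 108 mm circle (63 mm apart): four carry domed nuts, tops at 119 mm, one is bare.
- mat: Blue rubber bench mat, 260 mm (x) by 280 mm (y), 3 mm thick, fixed; origin at the centre of its underside. The loose nut, socket, castle nut and bearing stand on it, in any order, at least 90 mm apart centre to centre. It lies on the other side of the robot's middle line from the disc.
- socket: Bystander: black impact socket, 29 mm in diameter, 50 mm tall, standing on the mat; origin at the centre of its underside. Loose.
- castle_nut: Bystander: dark steel castellated hub nut, 36 mm across its flats, 23 mm tall, with an open bore; origin at the centre of its underside. Loose.
- bearing: Bystander: steel roller bearing, 52 mm outside diameter, 15 mm high, with a 25 mm bore, lying flat; origin at the centre of its underside. Loose.
- brake_pad: Bystander: brake pad lying flat on the bare bench beyond the work, grey back plate down and two black friction blocks up, 50 mm (x) by 136 mm (y), 17 mm high; origin at the centre of its underside. Loose.
- fitted_nut1 (a point): Top centre of wheel nut 1 of the four fitted on the disc, counted anticlockwise (from above) from the bare stud; 119 mm above the bench. Not to be pointed at.
- fitted_nut2 (a point): Top centre of wheel nut 2 of the four fitted on the disc, counted anticlockwise (from above) from the bare stud; 119 mm above the bench. Not to be pointed at.
- fitted_nut3 (a point): Top centre of wheel nut 3 of the four fitted on the disc, counted anticlockwise (from above) from the bare stud; 119 mm above the bench. Not to be pointed at.
- fitted_nut4 (a point): Top centre of wheel nut 4 of the four fitted on the disc, counted anticlockwise (from above) from the bare stud; 119 mm above the bench. Not to be pointed at.
There are look-alikes about, which are no part of the job. Leave any turquoise look-alike of the wheel_nut alone.

How it is judged (in metres and radians):
On the way, in this order (a step that is already met when the one before it is completed fails the run):
1. the fingertips dwell just above the loose wheel nut for about two seconds (horizontal distance between the grasp point and wheel_nut_top below 0.02 m and z of the grasp point in the frame of wheel_nut_top between 0.015 and 0.075 m), for 1.8 s.
2. then the fingertips dwell just above the bare stud for about two seconds (horizontal distance between the grasp point and bare_stud below 0.02 m and z of the grasp point in the frame of bare_stud between 0.015 and 0.075 m), for 1.8 s.
At the end, for the whole second after the job is handed in: The robot is still pointing at the bare stud: the grasp point between the finger pads (about 19 mm behind the fingertips) is within 20 mm sideways of the stud's axis and 15 to 75 mm above its tip; the loose nut is upright, and it and the four bystanders lie within 5 mm of where they were (all of step 2 and distance of each of wheel_nut, socket, castle_nut, bearing, brake_pad from where it was at the start of the episode below 0.005 m and angle between wheel_nut's own z axis and vertical below 0.1 rad); the robot touches nothing.
It fails at once if the robot touches the disc, the mat, the nut or a bystander (contact force between any of the fingers, the arm and wheel_nut above 0.3 N or contact force between any of the fingers, the arm and socket above 0.3 N or contact force between any of the fingers, the arm and castle_nut above 0.3 N or contact force between any of the fingers, the arm and bearing above 0.3 N or contact force between any of the fingers, the arm and brake_pad above 0.3 N or contact force between any of the fingers, the arm and disc above 0.3 N or contact force between any of the fingers, the arm and mat above 0.3 N).
It fails at once if the nut or a bystander is shifted, lifted or carried (more than 5 mm) (distance of any of wheel_nut, socket, castle_nut, bearing, brake_pad from where it was at the start of the episode above 0.005 m).
It fails at once if the robot points at another part: grasp point within 12 mm sideways of the middle of a bystander or of a fitted nut and 15 to 45 mm above its top ((horizontal distance between the grasp point and socket below 0.012 m and z of the grasp point in the frame of socket between 0.065 and 0.095 m) or (horizontal distance between the grasp point and castle_nut below 0.012 m and z of the grasp point in the frame of castle_nut between 0.038 and 0.068 m) or (horizontal distance between the grasp point and bearing below 0.012 m and z of the grasp point in the frame of bearing between 0.03 and 0.06 m) or (horizontal distance between the grasp point and brake_pad below 0.012 m and z of the grasp point in the frame of brake_pad between 0.032 and 0.062 m) or (horizontal distance between the grasp point and fitted_nut1 below 0.012 m and z of the grasp point in the frame of fitted_nut1 between 0.015 and 0.045 m) or (horizontal distance between the grasp point and fitted_nut2 below 0.012 m and z of the grasp point in the frame of fitted_nut2 between 0.015 and 0.045 m) or (horizontal distance between the grasp point and fitted_nut3 below 0.012 m and z of the grasp point in the frame of fitted_nut3 between 0.015 and 0.045 m) or (horizontal distance between the grasp point and fitted_nut4 below 0.012 m and z of the grasp point in the frame of fitted_nut4 between 0.015 and 0.045 m)).
It also fails if it takes over 42 s, if anything falls off the work surface, if the arm or the gripper's body presses on something with over 40 N, if the wrist force passes 120 N, or if a joint passes its speed limit or range.

## Working session

There is one attempt and no reset: what is moved stays moved. The work goes in short steps, Python scripts to look and compute and a tool call to move; the robot and the scene stay as the last step left them, time stands still between calls to the robot, and variables do not carry over. Pictures are saved under pics/ and viewed, about 8 in all and at most 12, crops included, and the job is handed in when it is done.

Besides the shell and the picture viewer there is one more tool, called after "Call:" by a JSON object that holds its "api" and its "payload", one argument or row to a line. step_arm: Moves the arm, as the interface text tells. Its arguments: {"type":"object","properties":{"rows":{"type":"array","items":{"type":"number"}},"grip_force":{"type":"number"}},"required":["rows"]}

```bash
mkdir -p pics
python3 - <<'E'
from plant import bot
import cv2,numpy as np
s=bot.sense();print(s['time_s'],s['position'],s['eef_rot'],s['grip_width'])
for n in('top','scene'):
    im=bot.snapshot(n);cv2.imwrite(f'pics/{n}0.png',im[...,::-1]);p=bot.camera_params(n);print(n,{k:np.round(v,3).tolist() for k,v in p.items() if k!='model'})
a=[cv2.imread(f'pics/{n}0.png') for n in('top','scene')]
cv2.imwrite('pics/t0.png',cv2.resize(a[0],(800,600)));cv2.imwrite('pics/s0.png',cv2.resize(a[1],(800,600)))
E
```

```text
0.0 [ 148.97205172 -606.53709306  249.55581854] [-1.57076649e+00  1.37043493e-03 -1.32997806e+00] 1.0007345204274254
top {'fx': 414.455, 'fy': 414.455, 'cx': 256.292, 'cy': 187.495, 'R': [[-0.023, -1.0, -0.0], [-0.993, 0.023, -0.115], [0.115, -0.003, -0.993]], 't': [31.499, 658.018, 925.203]}
scene {'fx': 477.221, 'fy': 477.221, 'cx': 255.414, 'cy': 197.891, 'R': [[-0.647, 0.762, -0.024], [0.443, 0.351, -0.825], [-0.62, -0.544, -0.565]], 't': [413.44, -196.978, 1530.352]}
```

View pics/t0.png

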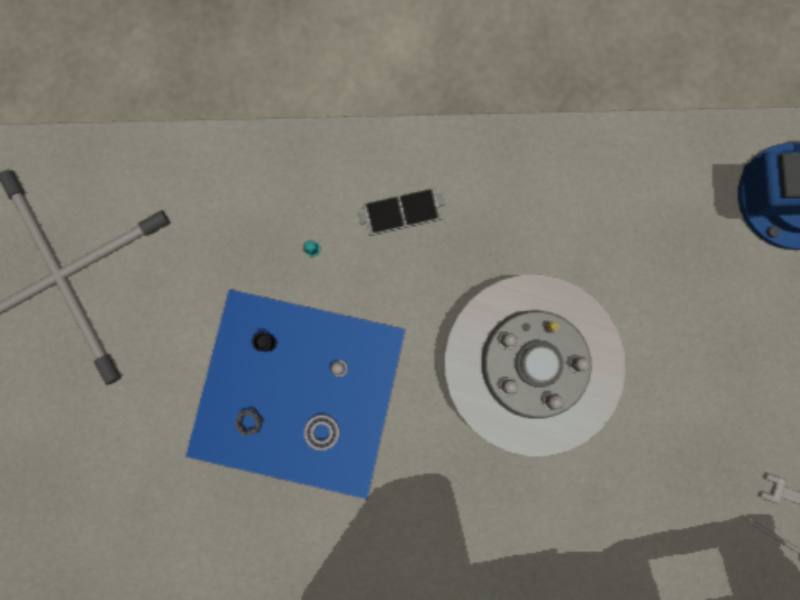

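View pics/s0.png

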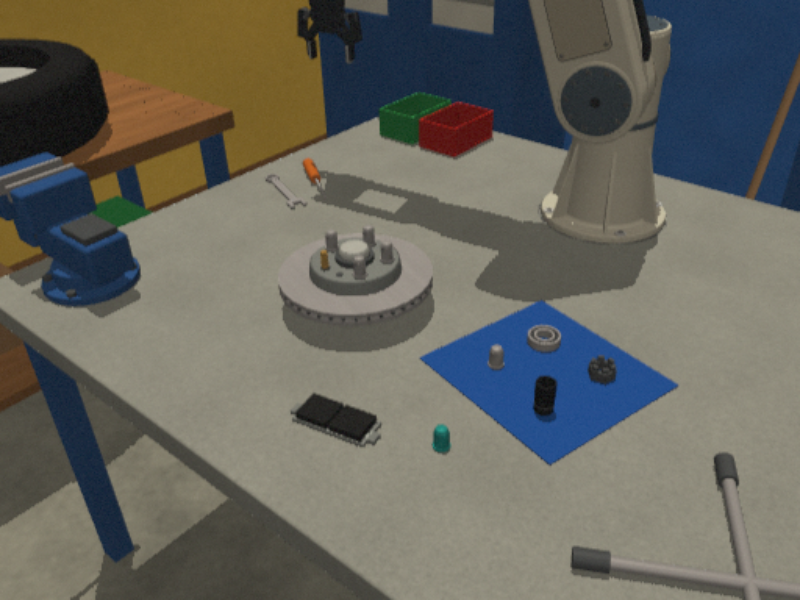

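The top view shows the nut at (339,368), the brass stud at (552,326), the turquoise decoy at (311,248), the socket at (263,342), the castle nut at (249,421), the bearing at (321,432) and the pad at (403,212). The scene view agrees: nut at (497,356), stud at (324,260).

```bash
cat > h.py <<'E'
import cv2,numpy as np
from plant import bot
def ray(n,u,v):
    p=bot.camera_params(n);R=np.array(p['R']);t=np.array(p['t'])
    return -R.T@t, R.T@np.array([(u-p['cx'])/p['fx'],(v-p['cy'])/p['fy'],1])
def onz(n,u,v,z):
    c,d=ray(n,u,v);return c+d*(z-c[2])/d[2]
def proj(n,X):
    p=bot.camera_params(n);c=np.array(p['R'])@X+np.array(p['t']);return np.array([p['fx']*c[0]/c[2]+p['cx'],p['fy']*c[1]/c[2]+p['cy']])
def tri(a,b):
    (c1,d1),(c2,d2)=ray('top',*a),ray('scene',*b)
    k=np.linalg.lstsq(np.c_[d1,-d2],c2-c1,rcond=None)[0]
    P,Q=c1+k[0]*d1,c2+k[1]*d2;return (P+Q)/2,np.linalg.norm(P-Q)
def blobs(m,box):
    x0,y0,x1,y1=box;k=np.zeros_like(m,np.uint8);k[y0:y1,x0:x1]=m[y0:y1,x0:x1]
    n,l,s,c=cv2.connectedComponentsWithStats(k)
    return [(s[i].tolist(),c[i].round(1).tolist()) for i in range(1,n) if s[i,4]>4]
E
python3 - <<'E'
from h import *
T=cv2.imread('pics/top0.png');S=cv2.imread('pics/scene0.png')
for n,I,bs,bn in(('top',T,(340,195,370,220),(205,222,230,248)),('scene',S,(195,150,220,180),(308,215,328,240))):
    h=cv2.cvtColor(I,cv2.COLOR_BGR2HSV)
    print(n,'stud',blobs((h[...,0]>10)&(h[...,0]<28)&(h[...,1]>120),bs))
    print(n,'nut',blobs(~((h[...,0]>95)&(h[...,0]<125)&(h[...,1]>110)),bn))
f=.64
for nm,u,v,z in(('nut',339,368,37),('stud',552,326,115),('disc',541,364,109),('n',508,340,119),('n',580,364,119),('n',554,401,119),('n',509,386,119),('socket',263,342,53),('castle',249,421,26),('bearing',321,432,18),('pad',403,212,17),('turq',311,248,34)):
    print(nm,onz('top',u*f,v*f,z).round(0))
a=cv2.resize(T[185:265,190:390],(800,320),interpolation=2);b=cv2.resize(S[140:250,170:340],(433,280),interpolation=2)
o=np.zeros((600,800,3),np.uint8);o[:320]=a;o[320:,:433]=b;cv2.imwrite('pics/crop.png',o)
E
```

```text
top stud [([350, 207, 7, 5, 27], [352.7, 208.9])]
top nut [([212, 230, 11, 11, 94], [216.8, 235.3])]
scene stud [([205, 160, 5, 12, 45], [207.0, 165.5])]
scene nut [([312, 220, 11, 17, 139], [317.1, 228.5])]
nut [550. 109.  37.]
stud [ 600. -189.  115.]
disc [ 549. -173.  109.]
n [ 582. -127.  119.]
n [ 547. -223.  119.]
n [ 499. -185.  119.]
n [ 520. -126.  119.]
socket [590. 217.  53.]
castle [475. 243.  26.]
bearing [456. 139.  18.]
pad [787.   9.  17.]
turq [730. 149.  34.]
```

View pics/crop.png

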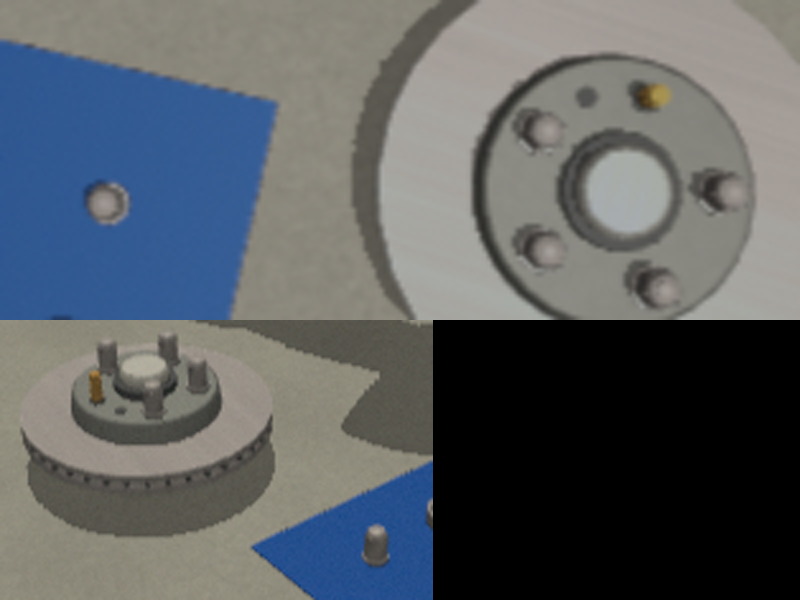

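Tip positions fit the geometry: the five studs' mean is (550,-170), the bare stud's radius from it is 54 mm, and the nut at (550,109) lies on the mat. I'll move above the nut, keeping high and closing the fingers on the way.

Call:
{"api": "step_arm", "payload": {
  "rows": [-0.01, 0, 0.01, 0, 255, -0.03, 0, 0.028, 0, 255, -0.06, 0, 0.056, 0, 255, -0.09, 0, 0.084, 0, 255, -0.12, 0, 0.112, 0, 255, -0.15, 0, 0.14, 0, 255, -0.18, 0, 0.168, 0, 255, -0.21, 0, 0.196, 0, 255, -0.25, 0, 0.233, 0, 255, -0.29, 0, 0.271, 0, 255, -0.33, 0, 0.308, 0, 255, -0.37, 0, 0.345, 0, 255, -0.41, 0, 0.383, 0, 255, -0.45, 0, 0.42, 0, 255, -0.49, 0, 0.457, 0, 255, -0.52, 0, 0.485, 0, 255, -0.55, 0, 0.513, 0, 255, -0.575, 0, 0.537, 0, 255, -0.59, 0, 0.55, 0, 255, -0.6, 0, 0.56, 0, 255]
}}

```text
time_s: 2.1
position: [549.4, 111.1, 249.9]
eef_rot: [-1.572, 0.0, -1.328]
wrist_force: [-0.4, 0.1, 1.3]
grip_width: -0.004
```

Run:
```python
from h import *
print('tri nut',tri((216.4,235),(316.8,220.5)),'stud',tri((353.7,208.6),(207,160.5)))
s=bot.sense();print(s['time_s'],s['position'],s['eef_rot'],s['grip_width'],s['qpos'])
p=bot.camera_params('wrist');im=bot.snapshot('wrist');cv2.imwrite('pics/w1.png',im[...,::-1])
c=np.array(p['R'])@np.array([550,109,37.])+p['t'];th=np.arctan2(np.hypot(c[0],c[1]),c[2]);e=c[:2]/np.hypot(*c[:2])
print('expected px',p['cx']+p['fx']*th*e[0],p['cy']+p['fy']*th*e[1])
```

```text
tri nut (array([550.28719033, 110.93981333,  40.6618827 ]), np.float64(2.643771274822968)) stud (array([ 599.49976611, -189.08090439,  116.73831036]), np.float64(0.2034310044456398))
2.1 [549.38163973 111.05231217 249.87715754] [-1.57188789e+00  5.76825915e-05 -1.32786592e+00] -0.004443250726800729 [1.96772534e-01 2.54200862e-01 1.77277306e+00 8.07686007e-06
 1.11571179e+00 1.52463487e+00]
expected px 257.88545677953755 168.9752364597422
```

View pics/w1.png

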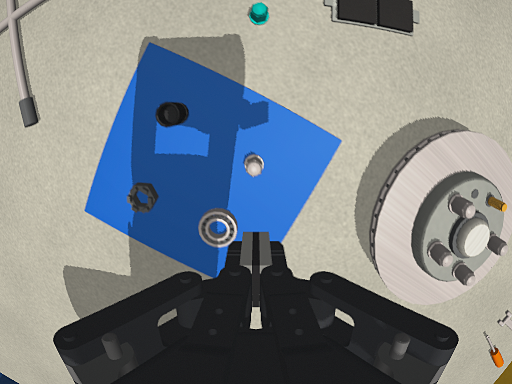

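The wrist view shows the nut top at about (255,169) against an expected (258,169), so it agrees within a few mm. I'll descend to about 45 mm above it (TCP) and dwell.

Call:
{"api": "step_arm", "payload": {
  "rows": [0, 0.01, 0, 0, 255, 0, 0.03, 0, 0, 255, 0, 0.05, 0, 0, 255, 0, 0.07, 0, 0, 255, 0, 0.09, 0, 0, 255, 0, 0.11, 0, 0, 255, 0, 0.125, 0, 0, 255, 0, 0.14, 0, 0, 255, 0, 0.15, 0, 0, 255, 0, 0.158, 0, 0, 255, 0, 0.164, 0, 0, 255, 0, 0.168, 0, 0, 255, 0, 0.168, 0, 0, 255, 0, 0.168, 0, 0, 255, 0, 0.168, 0, 0, 255]
}}

```text
time_s: 3.65
position: [550.1, 109.4, 82.7]
eef_rot: [-1.57, -0.0, -1.33]
wrist_force: [-0.0, -0.2, 0.8]
grip_width: -0.003
```

Run:
```python
from h import *
s=bot.sense();print(s['time_s'],s['position'],s['eef_rot'])
o=np.zeros((384,1024,3),np.uint8);o[:,:512]=bot.snapshot('wrist')[...,::-1]
o[:,512:]=cv2.resize(bot.snapshot('scene')[150:270,240:400,::-1],(512,384))
cv2.imwrite('pics/n2.png',cv2.resize(o,(800,300)))
```

```text
3.65 [550.08983813 109.39282328  82.70316931] [-1.57009346e+00 -1.19790071e-05 -1.32987748e+00]
```

View pics/n2.png

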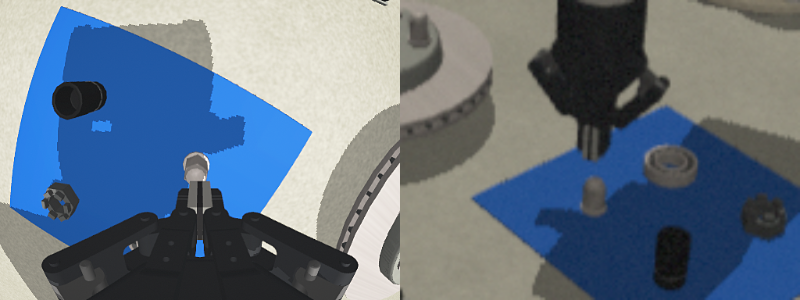

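Pointing is good: in the scene crop the fingertips at (593,155) are directly above the nut top at (593,180), about 2.5 cm gap. Hold.

Call:
{"api": "step_arm", "payload": {
  "rows": [0, 0, 0, 0, 255, 0, 0, 0, 0, 255, 0, 0, 0, 0, 255, 0, 0, 0, 0, 255, 0, 0, 0, 0, 255, 0, 0, 0, 0, 255, 0, 0, 0, 0, 255, 0, 0, 0, 0, 255, 0, 0, 0, 0, 255, 0, 0, 0, 0, 255, 0, 0, 0, 0, 255, 0, 0, 0, 0, 255, 0, 0, 0, 0, 255, 0, 0, 0, 0, 255, 0, 0, 0, 0, 255, 0, 0, 0, 0, 255, 0, 0, 0, 0, 255, 0, 0, 0, 0, 255, 0, 0, 0, 0, 255, 0, 0, 0, 0, 255]
}}

```text
time_s: 5.75
position: [549.8, 109.3, 82.3]
eef_rot: [-1.571, 0.0, -1.33]
wrist_force: [0.3, -0.4, 0.7]
grip_width: 0.001
```

Call:
{"api": "step_arm", "payload": {
  "rows": [0, 0, 0, 0, 255, 0, 0, 0, 0, 255, 0, 0, 0, 0, 255, 0, -0.01, 0, 0, 255, 0, -0.03, 0, 0, 255, 0, -0.055, 0, 0, 255, 0, -0.08, 0, 0, 255, 0, -0.105, 0, 0, 255, 0, -0.13, 0, 0, 255, 0, -0.15, 0, 0, 255, 0, -0.162, 0, 0, 255, 0, -0.168, 0, 0, 255, 0, -0.168, 0, 0, 255]
}}

```text
time_s: 7.05
position: [549.9, 109.3, 250.8]
eef_rot: [-1.57, -0.0, -1.33]
wrist_force: [-0.0, -0.5, -1.2]
grip_width: -0.002
```

Call:
{"api": "step_arm", "payload": {
  "rows": [0.01, 0, -0.001, 0, 255, 0.03, 0, -0.002, 0, 255, 0.06, 0, -0.004, 0, 255, 0.09, 0, -0.007, 0, 255, 0.12, 0, -0.009, 0, 255, 0.15, 0, -0.011, 0, 255, 0.18, 0, -0.014, 0, 255, 0.21, 0, -0.016, 0, 255, 0.24, 0, -0.018, 0, 255, 0.265, 0, -0.02, 0, 255, 0.285, 0, -0.021, 0, 255, 0.296, 0, -0.022, 0, 255, 0.302, 0, -0.023, 0, 255, 0.302, 0, -0.023, 0, 255, 0.302, 0, -0.023, 0, 255]
}}

```text
time_s: 8.55
position: [599.3, -188.8, 250.1]
eef_rot: [-1.571, 0.001, -1.33]
wrist_force: [-1.3, 0.4, -0.4]
grip_width: -0.001
```

Run:
```python
from h import *
s=bot.sense();print(s['time_s'],s['position'],s['eef_rot'])
p=bot.camera_params('wrist');im=bot.snapshot('wrist')[...,::-1];cv2.imwrite('pics/w3.png',im)
h=cv2.cvtColor(im,cv2.COLOR_BGR2HSV)
print(blobs((h[...,0]>10)&(h[...,0]<28)&(h[...,1]>120),(150,80,350,300)))
for X in([599.5,-189,115],[599.5,-189,85.]):
    c=np.array(p['R'])@np.array(X)+p['t'];r=np.hypot(c[0],c[1]);print(p['cx']+p['fx']*np.arctan2(r,c[2])*c[0]/r,p['cy']+p['fy']*np.arctan2(r,c[2])*c[1]/r)
```

```text
8.55 [ 599.31211153 -188.79275433  250.13830838] [-1.57107579e+00  5.20082884e-04 -1.32959068e+00]
[([253, 176, 13, 18, 196], [258.7, 184.6])]
256.45907230593514 187.22075598710006
256.4023814199095 179.1532109240146
```

View pics/w3.png

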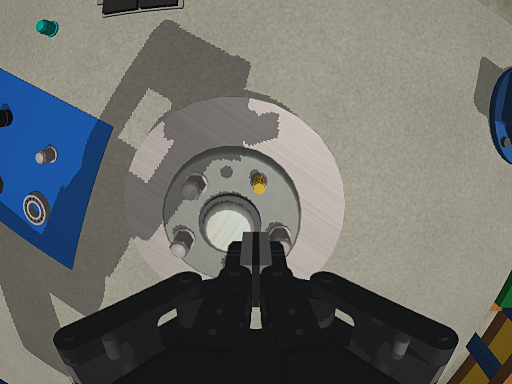

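The wrist view shows the brass stud at (259,185) against an expected (256,187), about 2–3 mm off. I'll descend 90 mm and dwell.

Call:
{"api": "step_arm", "payload": {
  "rows": [0, 0.008, 0, 0, 255, 0, 0.02, 0, 0, 255, 0, 0.035, 0, 0, 255, 0, 0.05, 0, 0, 255, 0, 0.062, 0, 0, 255, 0, 0.072, 0, 0, 255, 0, 0.08, 0, 0, 255, 0, 0.086, 0, 0, 255, 0, 0.09, 0, 0, 255, 0, 0.09, 0, 0, 255, 0, 0.09, 0, 0, 255]
}}

```text
time_s: 9.7
position: [599.7, -189.6, 160.6]
eef_rot: [-1.57, -0.0, -1.33]
wrist_force: [0.7, -0.5, -0.5]
grip_width: -0.0
```

Call:
{"api": "step_arm", "payload": {
  "rows": [0, 0, 0, 0, 255, 0, 0, 0, 0, 255, 0, 0, 0, 0, 255, 0, 0, 0, 0, 255, 0, 0, 0, 0, 255, 0, 0, 0, 0, 255, 0, 0, 0, 0, 255, 0, 0, 0, 0, 255, 0, 0, 0, 0, 255, 0, 0, 0, 0, 255, 0, 0, 0, 0, 255, 0, 0, 0, 0, 255, 0, 0, 0, 0, 255, 0, 0, 0, 0, 255, 0, 0, 0, 0, 255, 0, 0, 0, 0, 255, 0, 0, 0, 0, 255, 0, 0, 0, 0, 255, 0, 0, 0, 0, 255, 0, 0, 0, 0, 255]
}}

```text
time_s: 11.7
position: [599.5, -189.5, 160.3]
eef_rot: [-1.571, 0.0, -1.33]
wrist_force: [0.2, -0.5, 0.0]
grip_width: 0.001
```

Run:
```python
from h import *
s=bot.sense();print(s['time_s'],s['position'],s['wrist_force'])
S=bot.snapshot('scene')[...,::-1];S0=cv2.imread('pics/scene0.png')
o=np.zeros((384,1024,3),np.uint8);o[:,:512]=bot.snapshot('wrist')[...,::-1]
o[:,512:]=cv2.resize(S[90:210,140:300],(512,384));cv2.imwrite('pics/n4.png',cv2.resize(o,(800,300)))
h=cv2.cvtColor(S,cv2.COLOR_BGR2HSV);print(blobs(~((h[...,0]>95)&(h[...,0]<125)&(h[...,1]>110)),(308,215,328,240)))
```

```text
11.7 [ 599.49316138 -189.51366053  160.30570761] [ 0.21048783 -0.53816396  0.02239656]
[([312, 220, 11, 17, 141], [317.0, 228.5])]
```

View pics/n4.png

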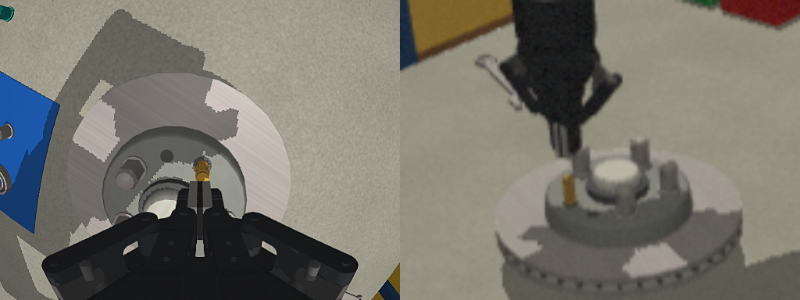

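The fingertips at (566,152) stand above the brass stud tip at (569,176), with no contact, and the loose nut hasn't moved. I'll hold a little longer, then hand in.

Call:
{"api": "step_arm", "payload": {
  "rows": [0, 0, 0, 0, 255, 0, 0, 0, 0, 255, 0, 0, 0, 0, 255, 0, 0, 0, 0, 255, 0, 0, 0, 0, 255]
}}

```text
time_s: 12.3
position: [599.5, -189.5, 160.3]
eef_rot: [-1.571, 0.0, -1.33]
wrist_force: [0.0, 0.4, -0.3]
grip_width: 0.001
```

```bash
python3 -c "
from plant import bot
s=bot.sense();print(s['time_s'],s['position'],s['wrist_force']);print(bot.hand_in())"
```

```text
12.3 [ 599.50806027 -189.49278603  160.29713026] [ 0.02085646  0.42652413 -0.32186785]
the job is handed in; nothing more can be done
None
```

The arm pointed at the loose nut, then at the bare stud, each for over 2 s with the fingers shut. The job was handed in at 12.3 s with the arm still pointing at the stud; the hand-in reports no verdict.

- **Nut:** the TCP was at (550, 109, 82) mm, about 45 mm above its top.
- **Stud:** the TCP was at (599.5, -189.5, 160.3) mm, about 45 mm above the tip. That is within 1 mm of the triangulated position, and the close views showed the fingertips over the brass stud.
- **Contact:** wrist force read 0.5 N or less at the stud and about 1 N or less in the other readings from the nut onwards. None of the pictures showed contact.
- **Nut not moved:** its blob in the scene picture stayed within 0.1 px of where it was at the start.
- **Disagreements:** the wrist camera placed both the nut and the stud about 3 px (roughly 3 mm) from where I expected them. The two rays for the nut missed each other by 2.6 mm, and its triangulated top came out at 41 mm instead of 37 mm. All are well inside the 20 mm limit.
- **Not checked:** I didn't measure the four bystanders again at the end. The path stayed well clear of them.

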